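Set the rewind speed selector by clicks and start it

TASK

On the rewind's grey control console, push the pointer arm of the speed selector round clockwise (seen from above) with a fingertip, click by click, until it rests in the click at the green tab, never running on to the click beyond it. Then press the blue start button all the way down and let it come back up. Push lightly: do not pinch the selector or force it, do not press the button before the speed is set, and leave the spool, loupe stand, clip tin and splicer where they are.

Things in the scene. Friction and masses are not known exactly. Their poses are not given: they have to be found in the camera images.
- console: Grey control box fixed to the bench, 160 (x) x 250 (y) x 45 mm high, flat top, on a 3 mm rubber mat. Origin: centre of its underside; z up, -x is its front towards the robot. Selector at (-20, +40) mm and start button at (-30, -88) mm from the centre of its top. White ticks 52 mm from the selector's axis mark its seven clicks.
- dial_axis (a point): Point on the console's top face, 45 mm above its underside, on the selector's vertical turning axis.
- dial (a joint): Turn of the selector, rad, clockwise from above. Clicks 0 to 6 are 0.5236 rad (30 deg) apart, click k at k x 0.5236: at 0 the arm points along the console's +y, at 3 its +x, at 6 its -y (stops just beyond). Starts in click 0 or 1, rarely hung halfway between. A click takes about 4 N at 40 mm radius; past 0.6 of the way it springs into the next by itself, ahead of the finger, and stays.
- dial_tip (a point): Point on the top of the selector's pointer arm, 44 mm out from the axis. The black arm is a bar 12 mm wide, reaching from the axis to 50 mm out, from 4 to 26 mm above the console's top, with a white line along its top; the round hub has 16 mm radius and is 24 mm high.
- green_tab: Green disc, 20 mm across, 3 mm thick, fixed on the console's top 64 mm from the selector's axis, in line with click 3, 4 or 5: the speed wanted. Origin: centre of its underside.
- red_tab: Red disc like the green one, at another of clicks 3, 4, 5: a speed not wanted.
- yellow_tab: Yellow disc like the green one, at the remaining one of clicks 3, 4, 5: a speed not wanted.
- start_top (a point): Centre of the top of the blue round start button, 28 mm across, which stands in a black housing on the console.
- start (a joint): Travel of the start button, m: 0 up, 0.006 fully down; a spring, 5 N when fully down, brings it back.
- spool: Black plastic film spool lying flat, 84 mm across, 32 mm high, loose. Origin: centre of its underside.
- loupe_stand: Walnut loupe stand, 60 x 60 mm base, 59 mm high, loose. Origin: centre of its underside.
- clip_tin: Open round tin of steel clips, 76 mm across, 32 mm high, loose. Origin: centre of its underside.
- splicer: Metal film splicer with a grey flap cover, 85 x 170 mm, 28 mm high, loose, beyond the console. Origin: centre of its underside.

How it is judged:
By the outcome, as a careful person would: the job done as asked, in the order asked, and still so for the second after the job is handed in, with the robot touching nothing.
It also fails if it takes over 64 s, if anything falls off the work surface, if the arm or the gripper's body presses on something with over 40 N, if the wrist force passes 120 N, or if a joint passes its speed limit or range.

ROBOT

A 6-joint arm with a two-finger parallel gripper is mounted at the origin on the work surface. World frame = base frame: x ahead of the robot, y to its left, z up, the work surface at z = 0. Lengths are in m, angles in rad, forces in N, time in s.
With the tool pointing down it reaches from about 0.225 to 0.875 m from the base axis. Payload 3.4 kg.
Tool frame: the origin (TCP) lies on the centre line of the jaws, within the pads' length; the fingertips stand 11 mm ahead of it and the grasp point (between the pads) lies 8 mm behind it; z points along the fingers, y is the line along which they close (so a half turn about z gives the same grasp; the last joint's range is limited). The gripper opens to 85 mm and grips with 20 to 120 N. Pads are 22 mm wide; open, the fingers measure 114 mm over their backs; the gripper's body (76 mm by 85 mm) begins 54 mm behind the grasp point. The pads swing forward as they close: fully open they stand 13 mm farther back than shut.
Start: joints at [1.183, 0.276, 1.505, -0, 1.361, -0.121], TCP at [0.152, 0.555, 0.221] pointing down, gripper open.
Joint ranges: [-2.89, 2.89], [-0.75, 2.08], [0.22, 2.7], [-1.18, 4.32], [0.11, 2.71], [-2.7, 2.7]. Speed limits (rad/s): [2.57, 2.57, 3.14, 3.14, 3.14, 3.14].

INTERFACE

Orientations are given as a unit quaternion [w, x, y, z].
In Python, from rig import manip, eyes, job gives the robot as it stands.
- The arm moves only by the tool drive_tool, never from a script. Its argument "rows" is a list of rows, each a list of 3 entries, a list of its own where there are three numbers: the turn, a rotation vector about the world's x, y, z in rad, then the shift along the world's x, y, z in cm, then the finger opening in cm, from 0 to 8.54. A call has 1 to 8 rows; each row shifts and turns the commanded pose from where the row before left it; what a row does not reach is not made up. A row lasts 1/8 s, in which the tool goes at most 62.5 mm and 10.7 degrees, less where a joint would pass 70% of its speed; a pose out of reach is approached as far as the arm can. A call is refused whole if a number of a shift passes 6.25 or a number of a turn 0.188, either way. A call with a gripper value outside its range is refused whole. The fingers move at their own pace and stop on an object; "force" is the grip in N (left out, the last holds). Time passes only in rows, so rows that do not move let the fingers close. It gives the time, the measured TCP pose, the force, the opening and the grip force at its end, in the units of the state.
- manip.get_state(): the state, without advancing time (a new reading comes with each control period).
- eyes.get_image(name): name is "scene" or "side" or "wrist"; returns the picture (480x640x3 uint8, red, green, blue); there is no depth.
- eyes.get_calibration(name): a dict with "camera_matrix" (3x3 intrinsics, pixels), "view" (4x4, takes a point from world to camera coordinates). Camera axes: x right, y up, looking along -z (the intrinsics and any distortion apply to the point x, -y, -z); pixel columns grow to the right and rows downward; lengths in m; the calibration is good to about 2 mm. A picture is of the moment at which its call begins: read the wrist's pose just before it. get_calibration takes no time and is no camera call; for the wrist camera it gives the pose at the moment of the call.
- job.sign_off(): hands the job in; it is judged then, once.
The state is a dict: "clock": time; "qpos": joint angles; "qd": joint speeds; "effort": joint torques, N m; "position": TCP position; "ee_rot": TCP orientation; "contact_force": force on the tool from outside, world axes, zero at the start; "moment": the same for the moment, N m; "width": finger opening in m; "gripper_force": force on a finger pad.
Only numpy, scipy, OpenCV 4.12 (cv2) and the standard library are available. Lean on these libraries where they do the work, as an engineer would, in place of code of your own. Each camera call takes 0.05 s, during which the arm holds its last target. There are 200 camera calls.

## Working session

There is one attempt and no reset: what is moved stays moved. The work goes in short steps, Python scripts to look and compute and a tool call to move; the robot and the scene stay as the last step left them, time stands still between calls to the robot, and variables do not carry over. Pictures are saved under pics/ and viewed, at most 10 in all, crops included, and the job is handed in when it is done.

Besides the shell and the picture viewer there is one more tool, called after ">>>" as a command line: name --argument value ..., lists and objects as JSON in quotes. drive_tool: Moves the arm, as the interface text tells. Its arguments: {"type":"object","properties":{"rows":{"type":"array"},"force":{"type":"number"}},"required":["rows"]}

```bash
mkdir -p pics
cat > h.py <<'E'
import numpy as np, cv2
from rig import manip, eyes, job
def snap(n,f):
    im=eyes.get_image(n); cv2.imwrite('pics/'+f,im[:,:,::-1]); return im
def ray(n,u,v,z,c=None):
    c=c or eyes.get_calibration(n); K=np.array(c["camera_matrix"]);V=np.array(c["view"])
    d=np.linalg.inv(K)@[u,v,1]; d=V[:3,:3].T@(d*[1,-1,-1]); o=-V[:3,:3].T@V[:3,3]
    return o+d*(z-o[2])/d[2]
def proj(n,p,c=None):
    c=c or eyes.get_calibration(n); K=np.array(c["camera_matrix"]);V=np.array(c["view"])
    q=(V@np.append(p,1))[:3]*[1,-1,-1]; q=K@q; return q[:2]/q[2]
E
python3 - <<'E'
from h import *
a=snap('scene','s1.png'); snap('side','d1.png')
print(eyes.get_calibration('scene'))
print(manip.get_state())
E
```

```text
{'camera_matrix': array([[512.06066495,   0.        , 315.81250497],
       [  0.        , 512.06066495, 244.76729516],
       [  0.        ,   0.        ,   1.        ]]), 'view': array([[-0.48763023,  0.87295268,  0.01305262,  0.32459104],
       [-0.60488887, -0.34859528,  0.71595446,  0.29925839],
       [ 0.62954445,  0.34122565,  0.69802496, -1.31662431],
       [ 0.        ,  0.        ,  0.        ,  1.        ]])}
{'clock': 0.1, 'qpos': array([ 1.18297083e+00,  2.76572891e-01,  1.50599480e+00, -1.92564302e-05,
        1.36068667e+00, -1.21013839e-01]), 'qd': array([ 3.50574863e-04, -1.64240105e-03, -2.75587984e-03,  1.38693097e-03,
        1.10874159e-05, -7.56002265e-04]), 'effort': array([ 1.54958558e-03, -4.17694223e+01, -2.46406567e+01, -2.41787866e-04,
        5.85554997e-03,  4.29215277e-05]), 'position': array([0.15144204, 0.5542069 , 0.21980743]), 'ee_rot': array([-2.00000695e-04,  1.33008431e-01,  9.91114558e-01, -8.06477712e-04]), 'contact_force': array([ 0.1715788 , -0.66814861, -0.29169227]), 'moment': array([-0.00639471,  0.04189253, -0.00954527]), 'gripper_force': 0.0, 'width': 0.08561468196346632}
```

View pics/s1.png

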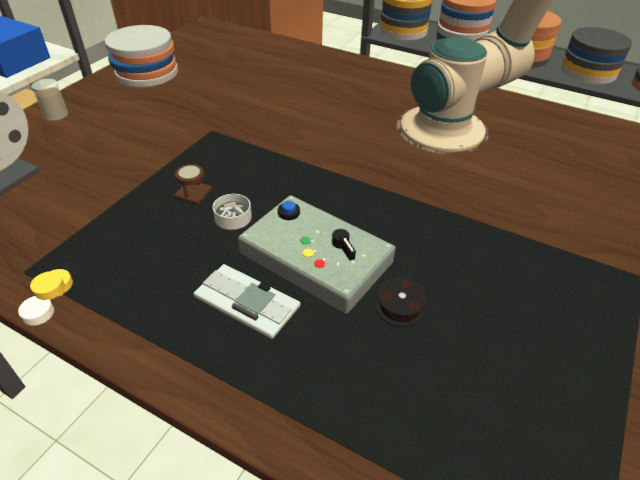

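View pics/d1.png

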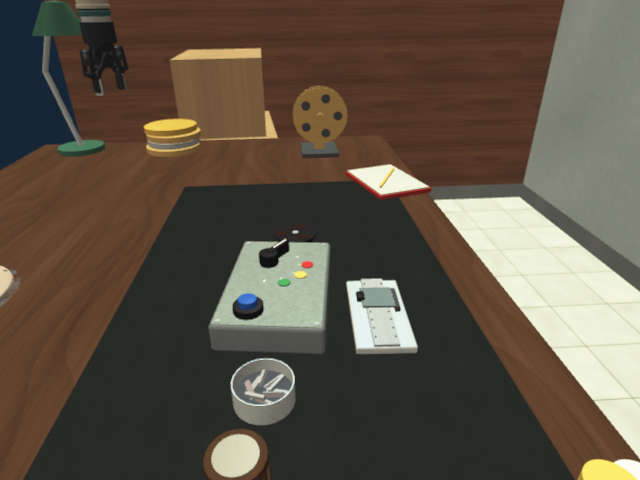

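Run:
```python
from h import *
im=cv2.imread('pics/s1.png'); cv2.imwrite('pics/c1.png',cv2.resize(im[185:315,230:410],None,fx=4.4,fy=4.4,interpolation=cv2.INTER_CUBIC))
```

```text
(no output)
```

View pics/c1.png

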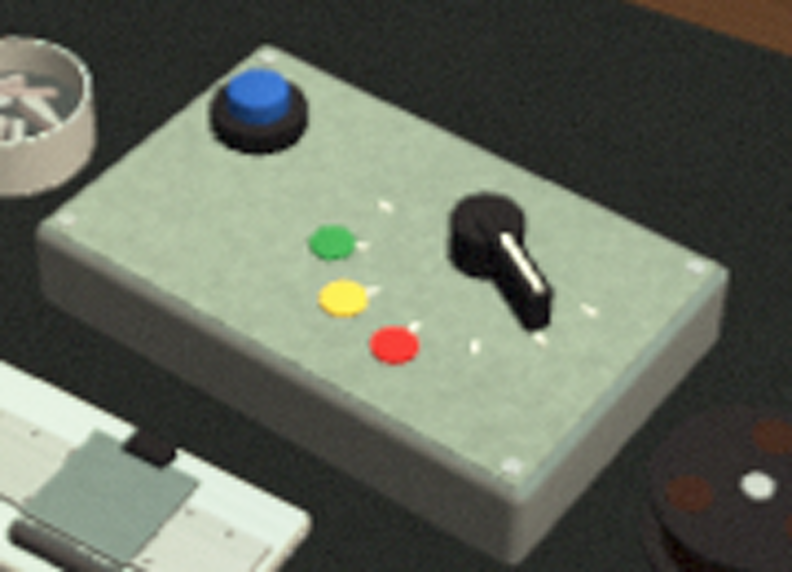

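Run:
```python
from h import *
from scipy.optimize import least_squares
S=lambda u,v:(230+(u+.5)/4.4-.5,185+(v+.5)/4.4-.5)
ck=[(590,310),(540,338),(475,346),(414,327),(372,290),(362,246),(385,206)]
P=np.array([ray('scene',*S(*p),.048)[:2] for p in ck])
tb={3:(394,344),4:(344,298),5:(332,242)}
T=np.array([ray('scene',*S(*p),.051)[:2] for p in tb.values()])
def d(k,y): a=y+np.pi/2-np.array(k)*np.pi/6; return np.c_[np.cos(a),np.sin(a)]
f=lambda x:np.r_[(x[:2]+.052*d(range(7),x[2])-P).ravel(),(x[:2]+.064*d([3,4,5],x[2])-T).ravel()]
r=least_squares(f,[.5,.0,0]); print(r.x,np.round(r.fun*1000,1))
x,y,t=r.x; R=np.array([[np.cos(t),-np.sin(t)],[np.sin(t),np.cos(t)]])
c=np.array([x,y])-R@[-.02,.04]; b=c+R@[-.03,-.088]
print('centre',c,'button',b,'btn seen',ray('scene',*S(259,85),.048+.02)[:2])
for k in range(7): print(k,np.round(r.x[:2]+.044*d([k],t)[0],4))
print('hub',ray('scene',*S(487,212),.072)[:2])
s=[(697,265),(68,218),(267,56),(512,465)]
print([ray('scene',*S(*p),.048)[:2]-c for p in s])
```

```text
[ 0.55366755 -0.01294736 -0.11379206] [-0.3  0.2  0.4  1.   0.1  0.6  1.2  0.2  1.3  0.2  0.9 -0.2  0.6 -0.5
 -1.7 -0.1 -1.4 -0.8 -1.2 -0.7]
centre [ 0.56899633 -0.0549596 ] button [ 0.52919825 -0.13898408] btn seen [ 0.52564546 -0.13950952]
0 [0.5587 0.0308]
1 [0.5799 0.0224]
2 [0.594  0.0046]
3 [ 0.5974 -0.0179]
4 [ 0.589  -0.0391]
5 [ 0.5712 -0.0533]
6 [ 0.5487 -0.0567]
hub [ 0.55224214 -0.01384867]
[array([-0.05518257,  0.12082025]), array([ 0.05169566, -0.12163692]), array([-0.08319539, -0.10512772]), array([0.08077778, 0.10324495])]
```

>>> drive_tool --rows '[[[0,0,-0.02],[2.5,-3.2,0],0],[[0,0,-0.02],[2.5,-3.2,0],0],[[0,0,-0.02],[2.5,-3.2,0],0],[[0,0,-0.02],[2.5,-3.2,0],0],[[0,0,-0.02],[2.5,-3.2,0],0],[[0,0,-0.02],[2.5,-3.2,0],0],[[0,0,-0.02],[2.5,-3.2,0],0],[[0,0,-0.02],[2.5,-3.2,0],0]]' --force 40

```text
clock: 1.1
position: [0.352, 0.2974, 0.2203]
ee_rot: [-0.0, 0.212, 0.977, -0.0]
contact_force: [0.3, -0.2, -0.1]
width: -0.0003
gripper_force: 0.0
```

>>> drive_tool --rows '[[[0,0,0],[2.5,-3.2,-0.5],0],[[0,0,0],[2.5,-3.2,-0.5],0],[[0,0,0],[2.5,-3.2,-1],0],[[0,0,0],[2.5,-3.2,-1],0],[[0,0,0],[2.5,-3.2,-1],0],[[0,0,0],[2.5,-3.2,-1],0],[[0,0,0],[2.5,-3.2,-1],0],[[0,0,0],[2.5,-3.2,-1],0]]'

```text
clock: 2.1
position: [0.552, 0.0416, 0.1499]
ee_rot: [-0.0, 0.212, 0.977, 0.0]
contact_force: [-0.2, 0.2, 0.2]
width: 0.0001
gripper_force: 0.0
```

>>> drive_tool --rows '[[[0,0,0],[0.3,-1.1,-0.5],0],[[0,0,0],[0,0,0],0],[[0,0,0],[0,0,0],0]]'

```text
clock: 2.48
position: [0.5538, 0.0327, 0.1458]
ee_rot: [-0.0, 0.211, 0.977, 0.0]
contact_force: [0.1, -0.4, -0.5]
width: -0.0002
gripper_force: 0.0
```

Run:
```python
from h import *
s=manip.get_state(); print(s['position'],s['ee_rot'],s['contact_force'],s['width'],s['clock'])
c=eyes.get_calibration('wrist'); snap('wrist','w1.png')
ax=np.array([.5537,-.0129]);t=-.1138
for k in range(7):
    a=t+np.pi/2-k*np.pi/6; print(k,proj('wrist',[*(ax+.052*np.array([np.cos(a),np.sin(a)])),.048],c))
print('tip',proj('wrist',s['position'],c))
```

```text
[0.55376614 0.03267205 0.14581961] [-3.30639623e-04  2.11491695e-01  9.77379689e-01  3.11399644e-04] [ 0.07050725 -0.3888727  -0.4645811 ] -0.0001611631413901928 2.475
0 [326.70743438 238.47054269]
1 [328.0929765  270.86855926]
2 [312.60753499 298.13597753]
3 [285.16712282 314.08846777]
4 [252.56109965 315.56629565]
5 [222.2135132  302.28957614]
6 [201.37851037 276.8342346 ]
tip [316.98418717 295.20232077]
```

View pics/w1.png

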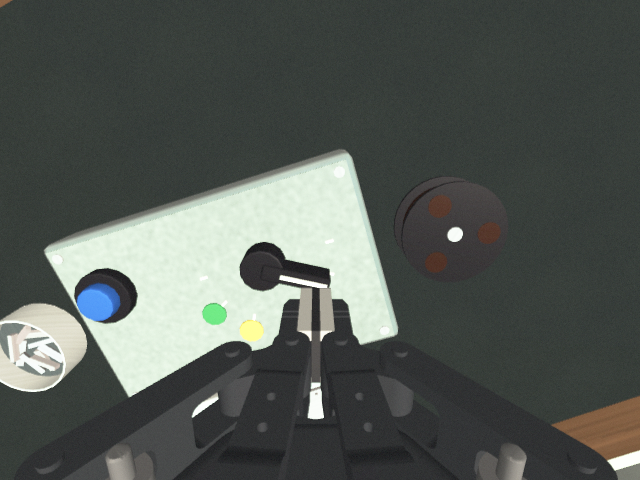

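```bash
cat > wp.py <<'E'
from h import *
import sys
ax=np.array([.554,-.0115]);t=-.1138
def P(s,r=.040,off=.017):
    a=t+np.pi/2-s*np.pi/6; return ax+r*np.array([np.cos(a),np.sin(a)])+off*np.array([-np.sin(a),np.cos(a)]),a
E
python3 - <<'E'
from wp import *
s=manip.get_state(); print('to start cm',(P(.6)[0]-s['position'][:2])*100)
for k in np.arange(.6,5.01,.2): print(round(k,2),np.round((P(k+.2)[0]-P(k)[0])*100,2))
E
```

```text
to start cm [ 0.12183172 -0.08055398]
0.6 [ 0.45 -0.04]
0.8 [ 0.45 -0.08]
1.0 [ 0.44 -0.13]
1.2 [ 0.42 -0.17]
1.4 [ 0.4  -0.22]
1.6 [ 0.37 -0.26]
1.8 [ 0.35 -0.3 ]
2.0 [ 0.31 -0.33]
2.2 [ 0.28 -0.36]
2.4 [ 0.24 -0.39]
2.6 [ 0.2  -0.41]
2.8 [ 0.15 -0.43]
3.0 [ 0.11 -0.44]
3.2 [ 0.06 -0.45]
3.4 [ 0.01 -0.45]
3.6 [-0.04 -0.45]
3.8 [-0.08 -0.45]
4.0 [-0.13 -0.44]
4.2 [-0.17 -0.42]
4.4 [-0.22 -0.4 ]
4.6 [-0.26 -0.37]
4.8 [-0.3  -0.35]
5.0 [-0.33 -0.31]
```

>>> drive_tool --rows '[[[0,0,0],[-0.1,-0.1,-1.5],0],[[0,0,0],[0,0,-1.5],0],[[0,0,0],[0,0,-1.5],0],[[0,0,0],[0,0,-1.5],0],[[0,0,0],[0,0,-1],0],[[0,0,0],[0,0,-0.4],0],[[0,0,0],[0.2,0,0],0],[[0,0,0],[0,0,0],0]]'

```text
clock: 3.52
position: [0.5564, 0.0306, 0.0721]
ee_rot: [0.001, 0.212, 0.977, 0.0]
contact_force: [-0.0, 0.7, -0.6]
width: 0.0001
gripper_force: 0.0
```

>>> drive_tool --rows '[[[0,0,-0.105],[0.45,-0.04,0],0],[[0,0,-0.105],[0.45,-0.08,0],0],[[0,0,-0.105],[0.44,-0.13,0],0],[[0,0,0],[0,0,0],0]]'

```text
clock: 4.03
position: [0.5697, 0.0281, 0.0722]
ee_rot: [0.001, 0.362, 0.932, 0.0]
contact_force: [-0.2, 0.5, 1.2]
width: -0.0
gripper_force: 0.0
```

>>> drive_tool --rows '[[[0,0,-0.105],[0.42,-0.17,0],0],[[0,0,0],[0,0,0],0]]'

```text
clock: 4.28
position: [0.5734, 0.0264, 0.0719]
ee_rot: [0.0, 0.41, 0.912, 0.0]
contact_force: [0.8, -0.8, 1.1]
width: -0.0001
gripper_force: 0.0
```

>>> drive_tool --rows '[[[0,0,-0.105],[0.4,-0.22,0],0],[[0,0,0],[0,0,0],0]]'

```text
clock: 4.53
position: [0.5772, 0.0243, 0.0718]
ee_rot: [0.0, 0.457, 0.89, 0.0]
contact_force: [-0.0, -0.0, 0.1]
width: 0.0001
gripper_force: 0.0
```

>>> drive_tool --rows '[[[0,0,-0.105],[0.37,-0.26,0],0],[[0,0,0],[0,0,0],0]]'

```text
clock: 4.78
position: [0.5808, 0.0217, 0.0717]
ee_rot: [0.0, 0.503, 0.865, 0.0]
contact_force: [-0.2, 0.6, -0.9]
width: 0.0002
gripper_force: 0.0
```

Run:
```python
from wp import *
im=snap('scene','s2.png')[185:315,230:410,::-1]; cv2.imwrite('pics/c2.png',cv2.resize(im,None,fx=4.4,fy=4.4,interpolation=cv2.INTER_CUBIC))
s=manip.get_state();print(s['position'][:2],P(1.8),s['clock'])
```

```text
[0.58062228 0.02179718] (array([0.58045522, 0.02298364]), 0.5145185307179587) 4.825
```

View pics/c2.png

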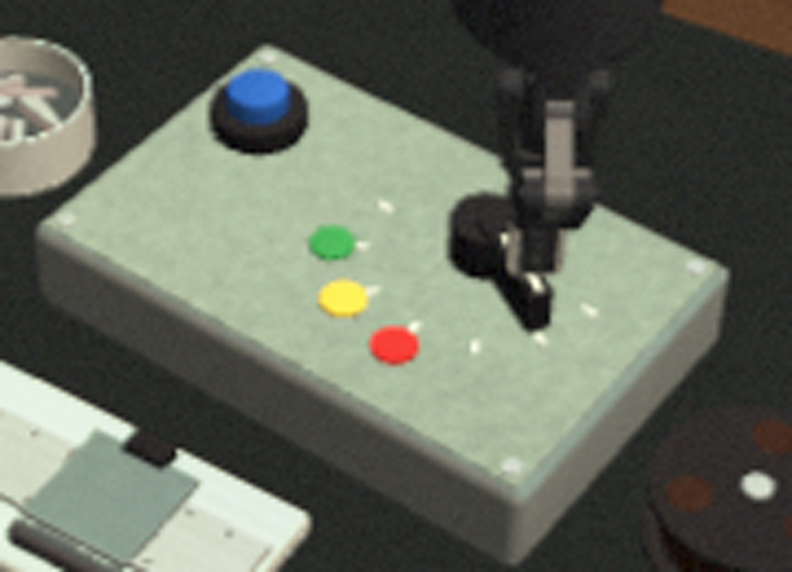

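Run:
```python
from wp import *
s=manip.get_state();p=s['position'];c=eyes.get_calibration('scene')
A=lambda p:np.round((proj('scene',p,c)-[230,185]+.5)*4.4-.5)
R=cv2.Rodrigues(np.zeros(3))[0]
a=P(1.8)[1];u=np.array([np.cos(a),np.sin(a),0]);n=np.array([-u[1],u[0],0])
tip=p+[0,0,-.011]
print('tip',A(tip),'corners',[A(tip+i*.011*n+j*.010*u) for i in(-1,1) for j in (-1,1)])
a=P(1)[1];u=np.array([np.cos(a),np.sin(a),0])
for h in (.048,.052,.074): print(h,A([*ax,h]),A(np.r_[ax,h]+.05*u))
print(s['qpos'],s['ee_rot'])
im=snap('wrist','w2.png')[200:420,200:460,::-1]; cv2.imwrite('pics/cw2.png',cv2.resize(im,None,fx=2.7,fy=2.7,interpolation=cv2.INTER_CUBIC))
```

```text
tip [532. 305.] corners [array([504., 287.]), array([506., 323.]), array([558., 288.]), array([562., 323.])]
0.048 [487. 259.] [542. 338.]
0.052 [488. 252.] [543. 331.]
0.074 [490. 213.] [547. 292.]
[-8.23047510e-02  4.03758185e-01  1.70918634e+00  1.78677679e-04
  1.02886154e+00 -5.99986112e-01] [-1.29241421e-04  5.02599964e-01  8.64519091e-01  2.32431301e-05]
```

View pics/cw2.png

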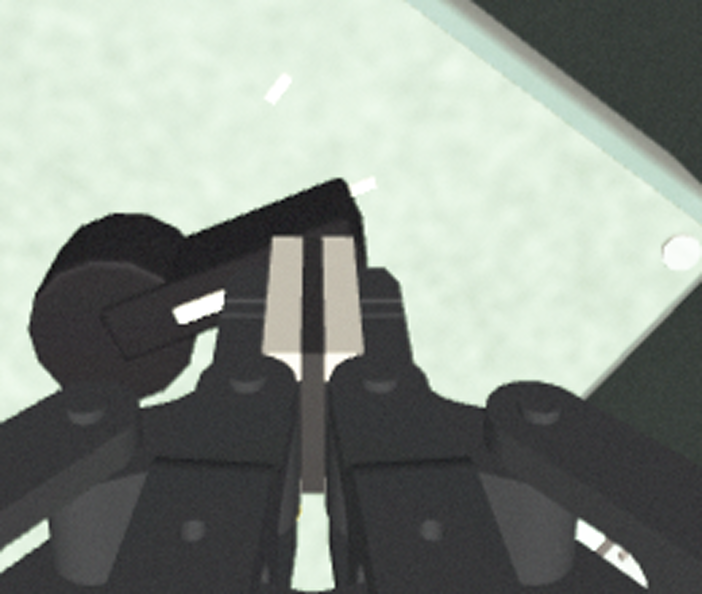

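>>> drive_tool --rows '[[[0,0,0],[0,0,1],0],[[0,0,0.16],[-0.9,0.3,0],0],[[0,0,0.16],[-0.9,0.3,0],0],[[0,0,0.16],[-0.9,0.3,0],0],[[0,0,0.15],[0,0,0],0],[[0,0,0],[0,0,-1],0],[[0,0,0],[0,0,0],0]]'

```text
clock: 5.75
position: [0.5532, 0.0307, 0.0709]
ee_rot: [-0.001, 0.213, 0.977, -0.0]
contact_force: [0.2, -0.1, 0.9]
width: -0.0
gripper_force: 0.0
```

>>> drive_tool --rows '[[[0,0,0],[0,0,-0.5],0],[[0,0,0],[0,0,-0.5],0],[[0,0,0],[0,0,0],0]]'

```text
clock: 6.12
position: [0.5535, 0.0307, 0.061]
ee_rot: [-0.001, 0.212, 0.977, -0.0]
contact_force: [0.0, 0.3, -0.5]
width: 0.0001
gripper_force: 0.0
```

Run:
```python
from wp import *
s=manip.get_state();p=s['position']
im=snap('scene','s3.png')[195:275,310:390,::-1]; im2=snap('side','d3.png')[190:290,210:340,::-1]
z=lambda a,w:cv2.resize(a,(w,560),interpolation=cv2.INTER_CUBIC)
cv2.imwrite('pics/c3.png',np.hstack([z(im,400),z(im2,400)]))
c=eyes.get_calibration('scene')
q=proj('scene',p+[0,0,-.011],c); print(p,s['contact_force'],'tip in crop',(q-[310,195])*[5,7])
q=proj('scene',p,c); print('tcp in crop',(q-[310,195])*[5,7])
c=eyes.get_calibration('side'); q=proj('side',p+[0,0,-.011],c); print('tip in side',(q-[210,190])*[400/130,5.6]+[400,0])
```

```text
[0.55349092 0.03068112 0.06099826] [ 0.02958946  0.30849729 -0.51116583] tip in crop [256.92397903 388.92629258]
tcp in crop [259.2375181  358.41942633]
tip in side [578.06319697 343.40036201]
```

View pics/c3.png

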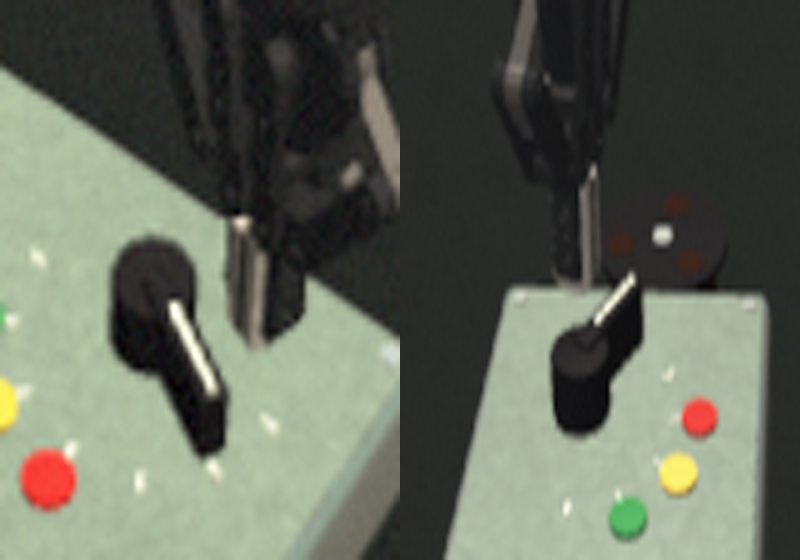

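>>> drive_tool --rows '[[[0,0,0],[0,0,-0.2],0],[[0,0,0],[0,0,0],0]]'

```text
clock: 6.48
position: [0.5539, 0.0307, 0.0595]
ee_rot: [-0.0, 0.212, 0.977, 0.0]
contact_force: [0.1, 0.8, -0.1]
width: -0.0002
gripper_force: 0.0
```

>>> drive_tool --rows '[[[0,0,0],[0,0,-0.2],0],[[0,0,0],[0,0,0],0]]'

```text
clock: 6.72
position: [0.5538, 0.0307, 0.0575]
ee_rot: [-0.0, 0.212, 0.977, 0.0]
contact_force: [-0.9, 0.2, 0.0]
width: -0.0001
gripper_force: 0.0
```

>>> drive_tool --rows '[[[0,0,0],[0,0,-0.2],0],[[0,0,0],[0,0,0],0]]'

```text
clock: 6.98
position: [0.5537, 0.0307, 0.0554]
ee_rot: [-0.0, 0.212, 0.977, 0.0]
contact_force: [-0.3, -0.2, 0.3]
width: -0.0001
gripper_force: 0.0
```

>>> drive_tool --rows '[[[0,0,-0.105],[0.52,0,0],0],[[0,0,-0.105],[0.5,-0.05,0],0],[[0,0,-0.105],[0.44,-0.13,0],0],[[0,0,0],[0,0,0],0]]'

```text
clock: 7.48
position: [0.5679, 0.0295, 0.0556]
ee_rot: [-0.001, 0.362, 0.932, 0.0]
contact_force: [-1.6, 1.4, 2.1]
width: -0.0003
gripper_force: 1.4
```

>>> drive_tool --rows '[[[0,0,-0.105],[0.42,-0.17,0],0],[[0,0,0],[0,0,0],0]]'

```text
clock: 7.72
position: [0.5727, 0.0273, 0.0556]
ee_rot: [0.0, 0.41, 0.912, 0.0]
contact_force: [-0.3, 1.2, 1.2]
width: 0.0001
gripper_force: 0.6
```

>>> drive_tool --rows '[[[0,0,-0.105],[0.4,-0.22,0],0],[[0,0,0],[0,0,0],0]]'

```text
clock: 7.98
position: [0.5772, 0.0246, 0.0557]
ee_rot: [0.001, 0.457, 0.89, -0.0]
contact_force: [-0.5, -0.2, -0.2]
width: -0.0
gripper_force: 0.0
```

>>> drive_tool --rows '[[[0,0,-0.105],[0.37,-0.26,0],0],[[0,0,0],[0,0,0],0]]'

```text
clock: 8.22
position: [0.5807, 0.022, 0.0557]
ee_rot: [0.0, 0.503, 0.865, -0.0]
contact_force: [-0.2, 0.1, -0.3]
width: 0.0001
gripper_force: 0.0
```

>>> drive_tool --rows '[[[0,0,-0.105],[0.35,-0.3,0],0],[[0,0,-0.105],[0.31,-0.33,0],0],[[0,0,0],[0,0,0],0]]'

```text
clock: 8.6
position: [0.5864, 0.0166, 0.0556]
ee_rot: [-0.001, 0.59, 0.807, 0.0]
contact_force: [-1.7, 1.8, 1.2]
width: -0.0
gripper_force: 1.3
```

>>> drive_tool --rows '[[[0,0,-0.105],[0.28,-0.36,0],0],[[0,0,0],[0,0,0],0]]'

```text
clock: 8.85
position: [0.5896, 0.0124, 0.0555]
ee_rot: [0.0, 0.632, 0.775, -0.0]
contact_force: [0.2, 0.6, 0.1]
width: -0.0001
gripper_force: 0.5
```

>>> drive_tool --rows '[[[0,0,-0.105],[0.24,-0.39,0],0],[[0,0,0],[0,0,0],0]]'

```text
clock: 9.1
position: [0.5925, 0.0082, 0.0557]
ee_rot: [0.001, 0.672, 0.741, -0.0]
contact_force: [-0.2, 0.0, 0.5]
width: -0.0
gripper_force: 0.0
```

>>> drive_tool --rows '[[[0,0,-0.105],[0.2,-0.41,0],0],[[0,0,0],[0,0,0],0]]'

```text
clock: 9.35
position: [0.5944, 0.0042, 0.0556]
ee_rot: [0.0, 0.71, 0.705, 0.0]
contact_force: [0.7, -0.2, -0.3]
width: -0.0
gripper_force: 0.0
```

Run:
```python
from wp import *
s=manip.get_state();print(s['position'],P(2.8),s['contact_force'])
im=snap('scene','s4.png')[195:275,290:390,::-1]; im2=snap('side','d4.png')[190:310,210:340,::-1]
z=lambda a,w:cv2.resize(a,(w,560),interpolation=cv2.INTER_CUBIC)
cv2.imwrite('pics/c4.png',np.hstack([z(im,400),z(im2,400)]))
```

```text
[0.59435834 0.00420022 0.05564555] (array([0.59415271, 0.00513609]), -0.009080244880340205) [ 0.72076774 -0.22259398 -0.27646173]
```

View pics/c4.png

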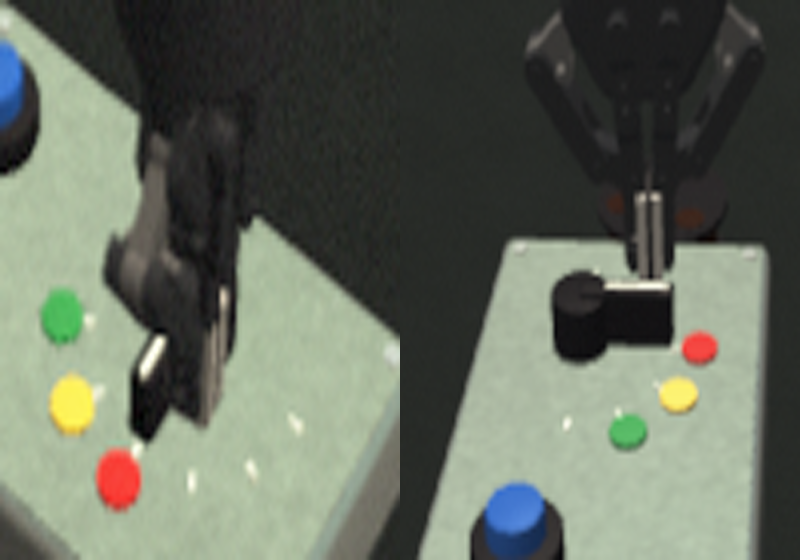

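The pointer now rests at the red tab, which is click 3 (left crop, arm end at (150,440) by the red tick), with the finger just behind it.

>>> drive_tool --rows '[[[0,0,-0.105],[0.15,-0.43,0],0],[[0,0,-0.105],[0.11,-0.44,0],0],[[0,0,0],[0,0,0],0]]'

```text
clock: 9.82
position: [0.5964, -0.0034, 0.0556]
ee_rot: [-0.001, 0.78, 0.626, 0.0]
contact_force: [-1.4, 3.0, 0.2]
width: -0.0
gripper_force: 1.3
```

>>> drive_tool --rows '[[[0,0,-0.105],[0.06,-0.45,0],0],[[0,0,0],[0,0,0],0]]'

```text
clock: 10.07
position: [0.5973, -0.0088, 0.0556]
ee_rot: [0.0, 0.811, 0.584, -0.0]
contact_force: [-0.7, 0.6, 0.1]
width: 0.0001
gripper_force: 0.3
```

>>> drive_tool --rows '[[[0,0,-0.105],[0.01,-0.45,0],0],[[0,0,0],[0,0,0],0]]'

```text
clock: 10.32
position: [0.5977, -0.0136, 0.0557]
ee_rot: [0.0, 0.841, 0.541, -0.0]
contact_force: [0.4, 0.3, -1.0]
width: 0.0001
gripper_force: 0.0
```

>>> drive_tool --rows '[[[0,0,-0.105],[-0.04,-0.45,0],0],[[0,0,0],[0,0,0],0]]'

```text
clock: 10.58
position: [0.5972, -0.0179, 0.0557]
ee_rot: [0.0, 0.868, 0.496, 0.0]
contact_force: [-0.3, -0.2, -0.3]
width: 0.0001
gripper_force: 0.0
```

>>> drive_tool --rows '[[[0,0,-0.105],[-0.08,-0.45,0],0],[[0,0,-0.105],[-0.13,-0.44,0],0],[[0,0,0],[0,0,0],0]]'

```text
clock: 10.95
position: [0.5952, -0.0258, 0.0557]
ee_rot: [-0.0, 0.915, 0.402, 0.0]
contact_force: [1.1, 2.4, 1.0]
width: -0.0001
gripper_force: 1.2
```

>>> drive_tool --rows '[[[0,0,-0.105],[-0.17,-0.42,0],0],[[0,0,0],[0,0,0],0]]'

```text
clock: 11.2
position: [0.5933, -0.031, 0.0556]
ee_rot: [0.0, 0.935, 0.354, -0.0]
contact_force: [0.6, 0.4, -0.4]
width: 0.0
gripper_force: 0.2
```

Run:
```python
from wp import *
s=manip.get_state();print(s['position'],P(4.4),s['contact_force'])
```

```text
[ 0.59325635 -0.0309566   0.05564233] (array([ 0.59323044, -0.03020756]), -0.8468382858376184) [ 0.58711171  0.39942732 -0.42813055]
```

>>> drive_tool --rows '[[[0,0,-0.105],[-0.22,-0.4,0],0],[[0,0,0],[0,0,0],0]]'

```text
clock: 11.45
position: [0.591, -0.0352, 0.0556]
ee_rot: [0.0, 0.952, 0.305, -0.0]
contact_force: [-0.6, -0.2, -1.2]
width: -0.0003
gripper_force: 0.0
```

>>> drive_tool --rows '[[[0,0,-0.05],[-0.13,-0.18,0],0],[[0,0,0],[0,0,0],0]]'

```text
clock: 11.7
position: [0.5898, -0.0367, 0.0556]
ee_rot: [0.0, 0.96, 0.28, -0.0]
contact_force: [-0.3, 1.0, -0.2]
width: -0.0004
gripper_force: 0.0
```

>>> drive_tool --rows '[[[0,0,0],[0.5,0.4,0],0],[[0,0,0],[0.5,0.4,1],0],[[0,0,0],[0.2,0.2,2],0],[[0,0,0],[0,0,3],0],[[0,0,0],[0,0,2],0],[[0,0,0],[0,0,0],0]]'

```text
clock: 12.45
position: [0.6037, -0.0265, 0.138]
ee_rot: [0.001, 0.96, 0.279, 0.002]
contact_force: [1.2, -0.2, -0.7]
width: -0.0002
gripper_force: 0.0
```

Run:
```python
from wp import *
s=manip.get_state();print(s['position'],s['ee_rot'],s['qpos'])
im=snap('scene','s5.png')[195:275,270:370,::-1]; im2=snap('side','d5.png')[190:340,200:340,::-1]
z=lambda a,w:cv2.resize(a,(w,560),interpolation=cv2.INTER_CUBIC)
cv2.imwrite('pics/c5.png',np.hstack([z(im,400),z(im2,400)]))
```

```text
[ 0.60374257 -0.02647666  0.13801062] [0.00111625 0.96023572 0.27917837 0.00235529] [-1.58916988e-01  3.71511010e-01  1.57400469e+00 -4.05434221e-06
  1.19086412e+00  8.46002163e-01]
```

View pics/c5.png

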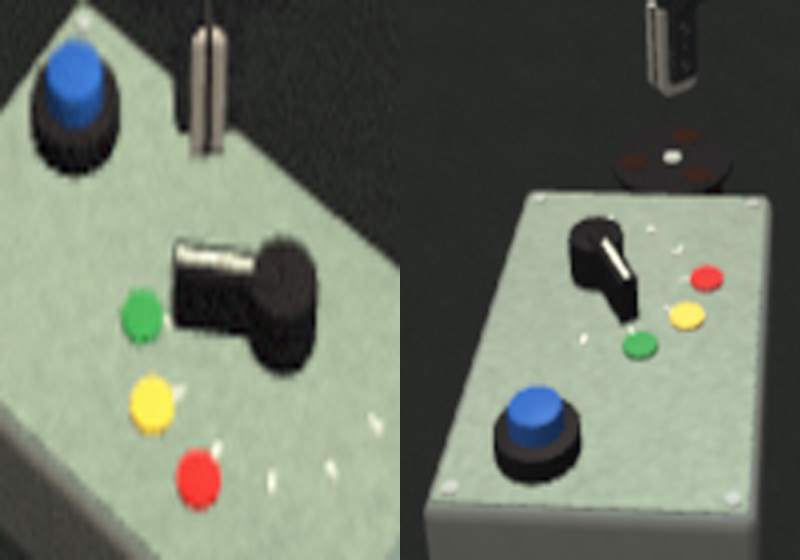

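Run:
```python
from wp import *
Ms=[];uv=[(288.5,203.5),(246.7,298.)]
for n in('scene','side'):
    c=eyes.get_calibration(n);Ms.append(np.array(c['camera_matrix'])@np.diag([1,-1,-1])@np.array(c['view'])[:3])
X=cv2.triangulatePoints(Ms[0],Ms[1],np.array(uv[0],float),np.array(uv[1],float));X=X[:3,0]/X[3];print(X)
for n,q in zip(('scene','side'),uv): print(proj(n,X)-q)
b=ax+np.array([[np.cos(t),-np.sin(t)],[np.sin(t),np.cos(t)]])@[-.01,-.128];print(b)
```

```text
[ 0.52941342 -0.13775377  0.07159541]
[-0.31018256  0.36914284]
[-0.71650206 -0.56800618]
[ 0.5295297  -0.13753652]
```

>>> drive_tool --rows '[[[0,0,0],[-1.5,-2.2,0],0],[[0,0,0],[-1.5,-2.2,0],0],[[0,0,0],[-1.5,-2.2,0],0],[[0,0,0],[-1.5,-2.3,0],0],[[0,0,0],[-1.4,-2.2,-1],0],[[0,0,0],[0,0,-2],0],[[0,0,0],[0,0,-2],0],[[0,0,0],[0,0,0],0]]'

```text
clock: 13.55
position: [0.5257, -0.1369, 0.0832]
ee_rot: [-0.002, 0.96, 0.279, -0.002]
contact_force: [0.1, 0.8, -1.0]
width: 0.0002
gripper_force: 0.0
```

>>> drive_tool --rows '[[[0,0,0],[0,0,-0.5],0],[[0,0,0],[0,0,-0.5],0],[[0,0,0],[0,0,-0.2],0],[[0,0,0],[0,0,-0.2],0],[[0,0,0],[0,0,-0.2],0],[[0,0,0],[0,0,0],0]]'

```text
clock: 14.3
position: [0.5277, -0.1376, 0.0696]
ee_rot: [0.0, 0.96, 0.279, -0.0]
contact_force: [0.1, 0.3, -0.1]
width: 0.0002
gripper_force: 0.0
```

>>> drive_tool --rows '[[[0,0,0],[0,0,-0.2],0],[[0,0,0],[0,0,-0.1],0],[[0,0,0],[0,0,0],0]]'

```text
clock: 14.68
position: [0.5277, -0.1376, 0.0665]
ee_rot: [-0.0, 0.96, 0.279, -0.0]
contact_force: [-0.1, -1.3, 0.8]
width: 0.0
gripper_force: 0.0
```

>>> drive_tool --rows '[[[0,0,0],[0.15,0,-0.2],0],[[0,0,0],[0,0,-0.2],0],[[0,0,0],[0,0,0],0]]'

```text
clock: 15.05
position: [0.5291, -0.1376, 0.0623]
ee_rot: [-0.0, 0.96, 0.279, -0.0]
contact_force: [-0.1, -0.6, 0.7]
width: 0.0004
gripper_force: 0.0
```

>>> drive_tool --rows '[[[0,0,0],[0,0,-0.2],0],[[0,0,0],[0,0,0],0]]'

```text
clock: 15.3
position: [0.5292, -0.1375, 0.0604]
ee_rot: [-0.0, 0.96, 0.279, -0.0]
contact_force: [-0.9, -0.1, 0.2]
width: 0.0001
gripper_force: 0.0
```

>>> drive_tool --rows '[[[0,0,0],[0,0,-0.1],0],[[0,0,0],[0,0,0],0]]'

```text
clock: 15.55
position: [0.5293, -0.1376, 0.0596]
ee_rot: [-0.0, 0.96, 0.279, -0.0]
contact_force: [0.4, -0.0, -0.7]
width: -0.0002
gripper_force: 0.0
```

>>> drive_tool --rows '[[[0,0,0],[0,0,-0.1],0],[[0,0,0],[0,0,-0.1],0],[[0,0,0],[0,0,0],0]]'

```text
clock: 15.92
position: [0.5294, -0.1377, 0.0578]
ee_rot: [0.0, 0.96, 0.279, 0.0]
contact_force: [0.2, -0.5, 1.8]
width: -0.0001
gripper_force: 1.1
```

>>> drive_tool --rows '[[[0,0,0],[0,0,-0.1],0],[[0,0,0],[0,0,-0.1],0],[[0,0,0],[0,0,0],0]]'

```text
clock: 16.3
position: [0.5294, -0.1377, 0.0557]
ee_rot: [0.0, 0.96, 0.279, 0.0]
contact_force: [-0.9, -0.8, 4.4]
width: -0.0003
gripper_force: 1.7
```

Run:
```python
from wp import *
s=manip.get_state();print(s['position'],s['contact_force'])
im=snap('scene','s6.png')[180:240,260:320,::-1]; im2=snap('side','d6.png')[240:330,200:290,::-1]
z=lambda a,w:cv2.resize(a,(w,400),interpolation=cv2.INTER_CUBIC)
cv2.imwrite('pics/c6.png',np.hstack([z(im,400),z(im2,400)]))
```

```text
[ 0.52935393 -0.13766405  0.05569021] [-0.94011675 -0.76209935  4.35920963]
```

View pics/c6.png

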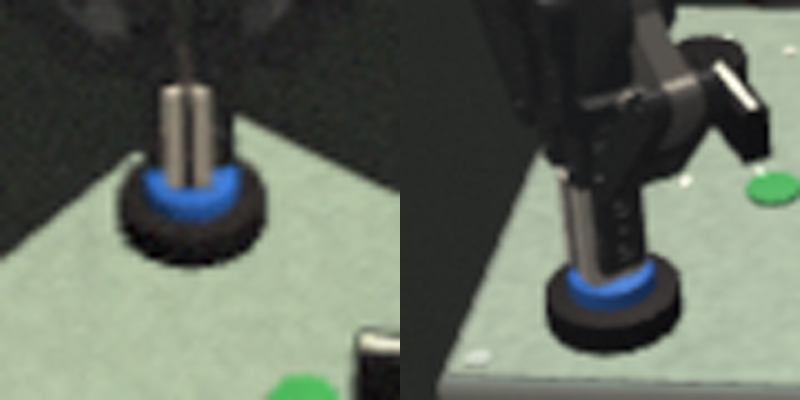

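The finger stands centred on the blue button and has pushed it partly down. I'll keep pressing until the force shows the stop.

>>> drive_tool --rows '[[[0,0,0],[0,0,-0.1],0],[[0,0,0],[0,0,-0.1],0],[[0,0,0],[0,0,0],0]]'

```text
clock: 16.77
position: [0.5294, -0.1376, 0.0537]
ee_rot: [0.0, 0.96, 0.279, 0.0]
contact_force: [-0.9, -0.0, 4.6]
width: -0.0003
gripper_force: 2.3
```

>>> drive_tool --rows '[[[0,0,0],[0,0,-0.1],0],[[0,0,0],[0,0,0],0]]'

```text
clock: 17.02
position: [0.5294, -0.1377, 0.0533]
ee_rot: [0.0, 0.96, 0.279, 0.0]
contact_force: [-0.9, 1.3, 8.6]
width: 0.0004
gripper_force: 4.3
```

>>> drive_tool --rows '[[[0,0,0],[0,0,-0.05],0],[[0,0,0],[0,0,0],0],[[0,0,0],[0,0,0],0]]'

```text
clock: 17.4
position: [0.5294, -0.1377, 0.0532]
ee_rot: [0.0, 0.96, 0.279, 0.0]
contact_force: [-2.3, 0.9, 11.7]
width: 0.0004
gripper_force: 5.7
```

>>> drive_tool --rows '[[[0,0,0],[0,0,0.3],0],[[0,0,0],[0,0,0.5],0],[[0,0,0],[0,0,1],0],[[0,0,0],[0,0,3],0],[[0,0,0],[0,0,4],0],[[0,0,0],[0,0,4],0],[[0,0,0],[0,0,0],0],[[0,0,0],[0,0,0],0]]'

```text
clock: 18.4
position: [0.5286, -0.1373, 0.1796]
ee_rot: [-0.0, 0.96, 0.279, -0.001]
contact_force: [0.1, 0.6, -0.7]
width: 0.0001
gripper_force: 0.0
```

Run:
```python
from wp import *
a=snap('side','d7.png'); b=cv2.imread('pics/d5.png')[:,:,::-1]
d=np.abs(a.astype(int)-b).max(2)
for n,(y0,y1,x0,x1) in dict(dial=(240,290,255,320),button=(285,325,228,268),tin=(355,425,228,300),splicer=(275,355,345,420)).items():
    print(n,(d[y0:y1,x0:x1]>40).sum())
f=lambda im:(lambda m:(m.sum(),np.argwhere(m).mean(0)))((im[...,2].astype(int)-im[...,0]>60)[280:330,220:275])
print(f(a),f(b))
```

```text
dial 0
button 0
tin 0
splicer 0
(np.int64(232), array([20.7112069, 26.4137931])) (np.int64(232), array([20.69396552, 26.42672414]))
```

The button hit its stop at 11.7 N and is back up. The dial, button, tin and splicer look the same in the side picture as before the press.

```bash
python3 -c "
from rig import job
print(job.sign_off())"
```

```text
the job is handed in; nothing more can be done
None
```

The job is handed in: the selector was pushed click by click from click 1 to click 5 at the green tab and left there, then the start button was pressed to its stop and came back up, at about 18 s on the robot's clock.

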